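# Sort rod-building parts into their trays

### The job

Tidy the rod-building bench: lay both cork rings flat in the square tray, stand both thread spools upright in the round tin, and lay the reel seat in the long tray, the same way up as it lies now. Every piece must rest on the floor of its tray or tin, not on the rim or on another piece, and the glue bottle and the little jar among the parts must be left standing where they are.

Things in the scene. Friction and masses are not known exactly. Their poses are not given: they have to be found in the camera images.
- cork_a: One of two identical natural cork grip rings, lying flat: a thick washer, 40 mm across, 18 mm high, with a 12 mm hole. Origin: centre of its underside, z up. May be gripped across its outer diameter. Weighs 15 g.
- cork_b: One of two identical natural cork grip rings, lying flat: a thick washer, 40 mm across, 18 mm high, with a 12 mm hole. Origin: centre of its underside, z up. May be gripped across its outer diameter. Weighs 15 g.
- spool_a: One of two identical thread spools, standing upright: two white 34 mm flanges (each 5 mm thick, at the bottom and the top) with grey thread of 27 mm diameter wound between, 58 mm high in all, top flat with a small black hub. Origin: centre of its underside, z up along the spool. Weighs about 40 g; can be gripped from above across the flanges (34 mm).
- spool_b: One of two identical thread spools, standing upright: two white 34 mm flanges (each 5 mm thick, at the bottom and the top) with grey thread of 27 mm diameter wound between, 58 mm high in all, top flat with a small black hub. Origin: centre of its underside, z up along the spool. Weighs about 40 g; can be gripped from above across the flanges (34 mm).
- reel_seat: Fishing reel seat lying on the bench: dark metal barrel, 26 mm diameter, 100 mm long along its own y; two squarish bright hoods 28 mm wide and high, flat underneath so it does not roll (y -50 to -26 mm and +26 to +42 mm). Origin: under its middle at its underside, z up; barrel axis 14 mm above. Grip the bare barrel at the middle, across it (own x axis). About 60 g.
- square_tray: Shallow square open tray of grey plastic, 125 x 125 mm outside, 20 mm high, walls 4 mm and floor 4 mm thick, fixed to the bench. Origin: centre of its underside; x and y along its sides, z up. Its place is swapped with the other tray and the tin.
- long_tray: Shallow oblong open tray of grey plastic, 90 mm along its own x and 180 mm along its own y outside, 20 mm high, walls 4 mm and floor 4 mm thick, fixed to the bench. Origin: centre of its underside, z up.
- round_tin: Shallow round open tin of bare aluminium, 140 mm outside diameter, 20 mm high, wall 4 mm and floor 4 mm thick, fixed to the bench. Origin: centre of its underside, z up.
- glue_bottle: Bystander among the parts, to be left alone: small clear plastic glue bottle standing upright, 28 mm in diameter, with a pointed nozzle, 75 mm high in all. Loose. Origin: centre of its underside.
- jar: Bystander, leave alone: loose amber jar with flat black lid, 40 mm diameter, 36 mm high. Origin: centre of its underside. (Parts, bottle and jar stand in one row about 0.1 m apart from left to right, free bench before and behind them; the trays are behind the row. Other clutter lies outside: tape roll and scissors past the row ends, a rod lathe from x = 0.78 m.)

How it is judged (in metres and radians):
At the end, for the whole second after the job is handed in: Upright, at rest on the floors (origin under 9 mm up, tilt under 0.15 rad): both cork rings in the square tray (42 mm of its middle each way), both spools in the round tin (52 mm), the reel seat in the long tray (32 mm across, 45 along); bottle and jar within 30 mm of their starts (x of cork_a in the frame of square_tray between -0.045 and 0.045 m and y of cork_a in the frame of square_tray between -0.045 and 0.045 m and z of cork_a in the frame of square_tray between -0.001 and 0.009 m and angle between each of cork_a, cork_b, spool_a, spool_b, reel_seat's own z axis and vertical below 0.15 rad and linear speed of each of cork_a, cork_b, spool_a, spool_b, reel_seat below 0.02 m/s and angular speed of each of cork_a, cork_b, spool_a, spool_b, reel_seat below 0.3 rad/s and x of cork_b in the frame of square_tray between -0.045 and 0.045 m and y of cork_b in the frame of square_tray between -0.045 and 0.045 m and z of cork_b in the frame of square_tray between -0.001 and 0.009 m and horizontal distance between each of spool_a, spool_b and round_tin below 0.052 m and z of spool_a in the frame of round_tin between -0.001 and 0.009 m and z of spool_b in the frame of round_tin between -0.001 and 0.009 m and x of reel_seat in the frame of long_tray between -0.032 and 0.032 m and y of reel_seat in the frame of long_tray between -0.045 and 0.045 m and z of reel_seat in the frame of long_tray between -0.001 and 0.009 m and distance of each of glue_bottle, jar from where it was at the start of the episode below 0.03 m and angle between each of glue_bottle, jar's own z axis and vertical below 0.3 rad); the robot touches nothing.
It fails at once if the glue bottle is pushed away or knocked over (distance of glue_bottle from where it was at the start of the episode above 0.03 m or angle between glue_bottle's own z axis and vertical above 0.3 rad).
It fails at once if the jar is pushed away or knocked over (distance of jar from where it was at the start of the episode above 0.03 m or angle between jar's own z axis and vertical above 0.3 rad).
It also fails if it takes over 128 s, if anything falls off the work surface, if the arm or the gripper's body presses on something with over 40 N, if the wrist force passes 120 N, or if a joint passes its speed limit or range.

### The arm

A 7-joint arm with a two-finger parallel gripper is mounted at the origin on the work surface. World frame = base frame: x ahead of the robot, y to its left, z up, the work surface at z = 0. Lengths are in m, angles in degrees, forces in N, time in s.
With the tool pointing down it reaches from about 0.4 to 0.85 m from the base axis. Payload 4.4 kg.
Tool frame: the origin (TCP) lies midway between the tips of the shut fingers; the grasp point (between the pads) lies ctrl.tcp_to_grasp behind it (ctrl.tcp_to_grasp is the distance from the TCP to the grasp point, in m); z points along the fingers, y is the line along which they close (so a half turn about z gives the same grasp; the last joint's range is limited). The gripper opens to 94 mm and grips with 3 to 60 N. Pads are 16 mm wide; open, the fingers measure 119 mm over their backs; the gripper's body (75 mm by 177 mm) begins 78 mm behind the grasp point.
Start: joints at [-73.041, 36.005, 2.206, 86.941, -1.547, 57.084, -1.146], TCP at [0.23, 0.608, 0.205] pointing down, gripper open.
Joint ranges: [-175.42, 175.42], [-21.48, 121.26], [-71.46, 75.88], [10.55, 141.38], [-63.04, 243.04], [13.31, 113.54], [-168.57, 168.57]. Speed limits (degrees/s): [147.25, 147.25, 180, 180, 180, 180, 180].

### API

Orientations are given as [roll, pitch, yaw] about the fixed x, y, z axes, in that order (R = Rz(yaw) Ry(pitch) Rx(roll)).
In Python, from workcell import ctrl, cams, spotter gives the robot as it stands.
- The arm moves only by the tool step_arm, never from a script. Its argument "moves" is a list of rows, each a list of 3 entries, a list of its own where there are three numbers: the shift along the tool's x, y, z scaled (see below), then the turn, a rotation vector about the tool's x, y, z scaled (see below), then the closure, from -1 (fully open) to 1 (shut). A call has 1 to 20 rows; each row shifts and turns the commanded pose from where the row before left it, along the tool's axes as they then stand; what a row does not reach is not made up. The controller multiplies each number of a shift by 0.8 m and each number of a turn by pi rad. A row lasts 1/10 s, in which the tool goes at most 50 mm and 8.59 degrees, less where a joint would pass 70% of its speed; a pose out of reach is approached as far as the arm can. A call with a number of a shift or a turn outside -1 to 1 is refused whole. A call with a gripper value outside its range is refused whole. The fingers move at their own pace and stop on an object; "newtons" is the grip in N (left out, the last holds). Time passes only in rows, so rows that do not move let the fingers close. It gives the time, the measured TCP pose, the force, the opening and the grip force at its end, in the units of the state.
- ctrl.get_obs(): the state, without advancing time (a new reading comes with each control period).
- cams.get_image(name): name is "scene" or "side" or "wrist"; returns a dict with "img" (400x640x3 uint8, red, green, blue), "z_map" (400x640 float32, m along the optical axis (not along the pixel's ray), 0 where there is no reading), "fx", "fy", "cx", "cy" (pixels), "R" (3x3) and "t" (3): a world point X has camera coordinates R X + t. Camera axes: x right, y down, z forward; pixel columns grow to the right and rows downward; lengths in m; the calibration is good to about 2 mm. A picture is of the moment at which its call begins.
- ctrl.close_job(): hands the job in; it is judged then, once.
Trained networks look in the newest picture that a camera, given by its name, has taken for a name from the list of things; names that differ only in an ending like _2 or _b are one class to them, and where a whole thing is asked for, a point or a joint stands for the part that bears it (a point fixed in the world has none). Each returns a list of dicts, best first, with "confidence" (0 to 1); they miss things now and then, are a little off and sometimes report something else, mostly with a low value. They report only what shows in the picture. A call takes as long as a camera call.
- spotter.boxes_of(thing, camera): "location" ([column, row] in pixels, amid what is visible of it).
The state is a dict: "time_s": time; "joints": joint angles; "dq": joint speeds; "joint_efforts": joint torques, N m; "eef_pos": TCP position; "tool_rot": TCP orientation; "wrist_force": force on the tool from outside, world axes, zero at the start; "torque": the same for the moment, N m; "grip_width": opening from 0.0 (shut) to 1.0 (fully open); "grasp_force": force on a finger pad.
Only numpy, scipy, OpenCV 4.12 (cv2) and the standard library are available. Lean on these libraries where they do the work, as an engineer would, in place of code of your own. Each camera call takes 0.05 s, during which the arm holds its last target. There are 200 camera calls.

## Working session

There is one attempt and no reset: what is moved stays moved. The work goes in short steps, Python scripts to look and compute and a tool call to move; the robot and the scene stay as the last step left them, time stands still between calls to the robot, and variables do not carry over. Pictures are saved under pics/ and viewed, at most 14 in all, crops included, and the job is handed in when it is done.

Besides the shell and the picture viewer there is one more tool, called after "Emit:" as name(argument=value, ...) on one line, values as JSON. step_arm: Moves the arm, as the interface text tells. Shifts and turns lie within -1 to 1; 1 stands for 0.8 m of shift or pi rad of turn. Its arguments: {"type":"object","properties":{"moves":{"type":"array"},"newtons":{"type":"number"}},"required":["moves"]}

```bash
mkdir -p pics; ls
cat > h.py <<'E'
import numpy as np, cv2
from workcell import ctrl, cams, spotter
def pt(c,u,v,z=None):
    """pixel -> world by depth median, or on plane z"""
    R,t=np.array(c['R']),np.array(c['t'])
    d=np.array([(u-c['cx'])/c['fx'],(v-c['cy'])/c['fy'],1])
    if z is None:
        w=c['z_map'][int(v)-2:int(v)+3,int(u)-2:int(u)+3]; w=w[w>0]
        s=np.median(w) if w.size else np.nan
    else:
        o=-R.T@t; s=(z-o[2])/(R.T@d)[2]
    return R.T@(d*s-t)
def cloud(c):
    R,t=np.array(c['R']),np.array(c['t'])
    v,u=np.mgrid[:400,:640]; z=c['z_map']
    P=np.stack([(u-c['cx'])/c['fx']*z,(v-c['cy'])/c['fy']*z,z],-1)
    W=(P-t)@R; W[z<=0]=np.nan
    return W
def save(c,n): cv2.imwrite('pics/'+n+'.png',c['img'][:,:,::-1])
E
python3 - <<'E'
from h import *
o=ctrl.get_obs(); print(o, ctrl.tcp_to_grasp)
for n in ['scene','side','wrist']:
    c=cams.get_image(n); save(c,n+'0')
    print(n,-np.array(c['R']).T@c['t'])
    if n=='wrist': print(c['R'],c['t'])
    for th in ['cork_a','spool_a','reel_seat','square_tray','long_tray','round_tin','glue_bottle','jar']:
        for b in spotter.boxes_of(th,n):
            if b['confidence']>.3: print(th,np.round(b['location']),round(b['confidence'],2),np.round(pt(c,*b['location']),3))
E
```

```text
pics
{'time_s': 0.0, 'joints': array([-73.04200854,  36.05728997,   2.20312171,  86.99471715,
        -1.54597389,  57.08291858,  -1.14649765]), 'dq': array([ 0.00337312,  0.12759791, -0.07168007,  0.05793249,  0.03122328,
       -0.0264042 , -0.02523817]), 'joint_efforts': array([ 2.68445374e-04, -5.49736333e+01,  1.14353299e+00, -1.86632288e+01,
       -5.22218761e-02,  2.36435886e-02,  1.21563503e-04]), 'eef_pos': array([0.22980902, 0.60732284, 0.20457985]), 'tool_rot': array([-1.79894797e+02,  2.45254058e-03,  1.59271495e+02]), 'wrist_force': array([-0.2271164 , -0.7674343 ,  0.83087155]), 'torque': array([ 0.00060919, -0.02382553, -0.04188221]), 'grasp_force': 0.0, 'grip_width': 0.9963590832253614} 0.0188
scene [ 0.95903734 -0.60221999  0.5384492 ]
cork_a [323. 167.] 0.69 [0.458 0.095 0.015]
cork_a [257. 210.] 0.64 [ 0.456 -0.114  0.016]
spool_a [292. 178.] 0.75 [ 0.463 -0.019  0.044]
spool_a [353. 119.] 0.53 [0.395 0.313 0.03 ]
reel_seat [203. 230.] 0.84 [ 0.427 -0.222  0.024]
reel_seat [272. 299.] 0.65 [ 0.618 -0.255  0.003]
square_tray [275. 295.] 0.91 [ 0.618 -0.248  0.005]

[... 238 characters left out ...]
[ 0.25971893 -0.63685312  0.67664221]
cork_a [305. 252.] 0.92 [ 0.448 -0.108  0.016]
cork_a [270. 181.] 0.72 [0.451 0.116 0.016]
spool_a [292. 212.] 0.76 [ 0.456 -0.021  0.042]
spool_a [222. 131.] 0.61 [0.394 0.31  0.042]
reel_seat [315. 301.] 0.8 [ 0.423 -0.224  0.025]
square_tray [423. 284.] 0.8 [ 0.624 -0.25   0.002]
long_tray [320. 142.] 0.82 [0.619 0.225 0.004]
round_tin [358. 190.] 0.96 [0.627 0.027 0.003]
glue_bottle [322. 361.] 0.73 [ 0.388 -0.337  0.045]
wrist [0.15404097 0.63455181 0.38457482]
[[ 3.55207164e-01  9.34787555e-01 -3.10982481e-04]
 [ 8.98782791e-01 -3.41434342e-01  2.74976516e-01]
 [ 2.56938445e-01 -9.79531341e-02 -9.61450893e-01]] [-0.647768   -0.02754063  0.3923271 ]
```

View pics/side0.png

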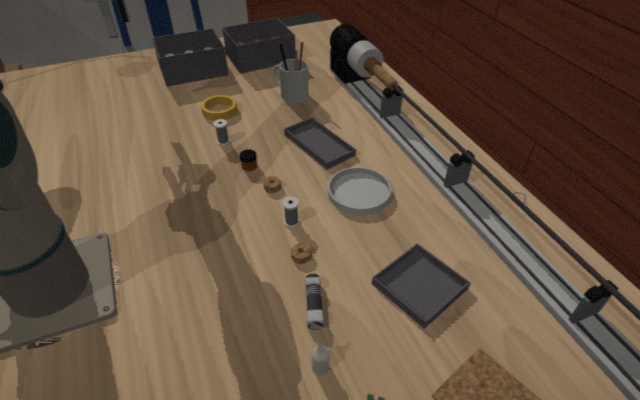

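View pics/scene0.png

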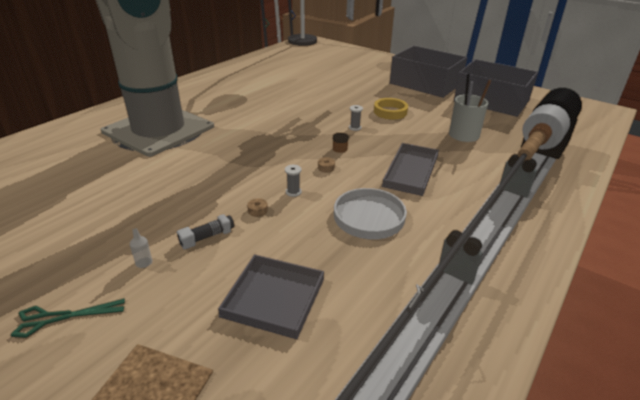

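```bash
cat > m.py <<'E'
from h import *
from scipy.ndimage import label
for n in ['scene','side']:
    c=cams.get_image(n); W=cloud(c)
    x,y,z=W[...,0],W[...,1],W[...,2]
    m=(z>.008)&(z<.12)&(x>.3)&(x<.78)&(abs(y)<.42)
    l,k=label(m)
    for i in range(1,k+1):
        q=W[l==i]
        if len(q)<60: continue
        h=np.percentile(q[:,2],97); T=q[q[:,2]>h-.004]
        (cx,cy),(w,hh),a=cv2.minAreaRect((T[:,:2]*1000).astype(np.float32))
        print(n,len(q),'h %.3f'%h,'top mid',round(cx),round(cy),'size',round(w),round(hh),'ang',round(a),'all',np.round(np.r_[q.min(0)[:2],q.max(0)[:2]],3))
E
python3 m.py
```

```text
scene 235 h 0.060 top mid 394 324 size 32 33 ang 75 all [0.377 0.307 0.41  0.341]
scene 262 h 0.039 top mid 427 206 size 39 39 ang 72 all [0.408 0.182 0.447 0.226]
scene 675 h 0.022 top mid 612 221 size 90 184 ang 15 all [0.547 0.122 0.678 0.32 ]
scene 192 h 0.021 top mid 453 112 size 38 39 ang 64 all [0.433 0.091 0.473 0.132]
scene 379 h 0.060 top mid 457 -8 size 34 32 ang 2 all [ 0.44  -0.024  0.473  0.008]
scene 986 h 0.022 top mid 626 19 size 137 140 ang 35 all [ 0.556 -0.052  0.694  0.089]
scene 272 h 0.021 top mid 442 -101 size 37 40 ang 44 all [ 0.421 -0.121  0.462 -0.081]
scene 874 h 0.030 top mid 422 -213 size 99 30 ang 72 all [ 0.394 -0.265  0.45  -0.167]
scene 516 h 0.069 top mid 391 -325 size 7 6 ang 65 all [ 0.381 -0.338  0.404 -0.311]
scene 1731 h 0.022 top mid 616 -250 size 126 127 ang 18 all [ 0.538 -0.328  0.695 -0.171]
side 678 h 0.021 top mid 613 220 size 94 183 ang 14 all [0.549 0.12  0.68  0.318]
side 256 h 0.059 top mid 395 323 size 33 32 ang 14 all [0.379 0.305 0.412 0.34 ]
side 285 h 0.037 top mid 428 205 size 38 40 ang 35 all [0.408 0.185 0.448 0.227]
side 669 h 0.021 top mid 627 19 size 141 138 ang 58 all [ 0.557 -0.052  0.696  0.089]
side 215 h 0.019 top mid 455 112 size 39 36 ang 72 all [0.435 0.091 0.474 0.131]
side 361 h 0.059 top mid 458 -7 size 34 32 ang 86 all [ 0.441 -0.024  0.474  0.01 ]
side 303 h 0.019 top mid 443 -102 size 38 37 ang 24 all [ 0.424 -0.122  0.464 -0.082]
side 1126 h 0.021 top mid 617 -251 size 128 126 ang 18 all [ 0.539 -0.329  0.695 -0.172]
side 830 h 0.028 top mid 425 -214 size 101 27 ang 70 all [ 0.396 -0.265  0.451 -0.164]
side 441 h 0.067 top mid 390 -326 size 5 8 ang 74 all [ 0.376 -0.339  0.403 -0.312]
```

The views show the row from left to right as spool, jar, cork, spool, cork, reel seat, bottle. In the side picture these are at (221,131), (248,160), (272,184), (291,211), (301,253), (314,301) and (321,360). Behind the row are the long tray (320,142), the tin (360,190) and the square tray (421,284). The two cameras agree to within about 2 mm, so I'll start moving.

Emit:
step_arm(moves=[[[0, 0, 0], [0, 0, 0.043], -1], [[0, 0, 0], [0, 0, 0.043], -1], [[0, 0, 0], [0, 0, 0.043], -1], [[0, 0, 0], [0, 0, 0.043], -1], [[0, 0, 0], [0, 0, 0.043], -1], [[0, 0, 0], [0, 0, 0.043], -1], [[0, 0, 0], [0, 0, 0.043], -1], [[0, 0, 0], [0, 0, 0.043], -1], [[0, 0, 0], [0, 0, 0.043], -1], [[-0.0354, 0.0206, 0], [0, 0, 0], -1], [[-0.0354, 0.0206, 0], [0, 0, 0], -1], [[-0.0354, 0.0206, 0], [0, 0, 0], -1], [[-0.0354, 0.0206, 0], [0, 0, 0], -1], [[-0.0354, 0.0206, 0], [0, 0, 0], -1], [[-0.0354, 0.0206, 0], [0, 0, 0], -1], [[-0.0354, 0.0206, 0], [0, 0, 0], -1], [[-0.0354, 0.0206, 0], [0, 0, 0], -1], [[-0.0354, 0.0206, 0], [0, 0, 0], -1], [[-0.0354, 0.0206, 0], [0, 0, 0], -1]], newtons=15)

```text
time_s: 3.35
eef_pos: [0.3935, 0.3226, 0.2057]
tool_rot: [180.0, -0.0, 89.6]
wrist_force: [-0.4, -0.1, 0.8]
grip_width: 1.0
grasp_force: 0.0
```

```bash
cat > d.py <<'E'
import sys
from h import *
# usage: d.py x y z yaw : shift (tool units) from the measured pose, turn in tool z units
from scipy.spatial.transform import Rotation as Ro
a=[float(v) for v in sys.argv[1:]]
o=ctrl.get_obs(); p=np.array(o['eef_pos']); R=Ro.from_euler('xyz',o['tool_rot'],degrees=True)
print('t',o['time_s'],'p',p.round(4),o['tool_rot'].round(2),'w',round(o['grip_width']*94,1),'F',round(o['grasp_force'],1),o['wrist_force'].round(1),'j',o['joints'].round(0))
for i in range(0,len(a),4):
    T=Ro.from_euler('xyz',[180,0,a[i+3]],degrees=True)
    q=np.array(a[i:i+3])
    print('shift',(R.inv().apply(q-p)/.8).round(4),'turn',((R.inv()*T).as_rotvec()/np.pi).round(4))
    p,R=q,T
E
python3 d.py .3945 .3235 .205 90 .3945 .3235 .033 90 .3945 .3235 .14 90 .6265 .047 .14 90 .6265 .047 .039 90; python3 m.py | grep h.0.0[56]
```

```text
t 3.35 p [0.3935 0.3226 0.2057] [ 1.7998e+02 -3.0000e-02  8.9630e+01] w 94.0 F 0.0 [-0.4 -0.1  0.8] j [-58.  26.  22. 110. -13.  47. -29.]
shift [0.0011 0.0013 0.0009] turn [ 0.0001 -0.0001 -0.0021]
shift [ 0.    -0.     0.215] turn [0. 0. 0.]
shift [ 0.      0.     -0.1338] turn [0. 0. 0.]
shift [-0.3456  0.29    0.    ] turn [0. 0. 0.]
shift [ 0.     -0.      0.1262] turn [0. 0. 0.]
scene 236 h 0.060 top mid 393 323 size 32 33 ang 73 all [0.376 0.307 0.409 0.342]
scene 379 h 0.060 top mid 456 -8 size 34 33 ang 10 all [ 0.438 -0.025  0.473  0.009]
side 261 h 0.059 top mid 395 324 size 35 33 ang 62 all [0.379 0.303 0.413 0.42 ]
side 360 h 0.059 top mid 458 -9 size 34 32 ang 71 all [ 0.44  -0.025  0.473  0.009]
side 442 h 0.067 top mid 390 -326 size 4 8 ang 84 all [ 0.377 -0.339  0.403 -0.312]
```

Emit:
step_arm(moves=[[[0.001, 0.001, 0.036], [0, 0, -0.002], -1], [[0, 0, 0.036], [0, 0, 0], -1], [[0, 0, 0.036], [0, 0, 0], -1], [[0, 0, 0.036], [0, 0, 0], -1], [[0, 0, 0.036], [0, 0, 0], -1], [[0, 0, 0.036], [0, 0, 0], -1], [[0, 0, 0], [0, 0, 0], -1], [[0, 0, 0], [0, 0, 0], 1], [[0, 0, 0], [0, 0, 0], 1], [[0, 0, 0], [0, 0, 0], 1], [[0, 0, 0], [0, 0, 0], 1], [[0, 0, 0], [0, 0, 0], 1], [[0, 0, 0], [0, 0, 0], 1], [[0, 0, 0], [0, 0, 0], 1], [[0, 0, -0.02], [0, 0, 0], 1], [[0, 0, -0.03], [0, 0, 0], 1], [[0, 0, -0.03], [0, 0, 0], 1], [[0, 0, -0.03], [0, 0, 0], 1], [[0, 0, -0.024], [0, 0, 0], 1]])

```text
time_s: 5.35
eef_pos: [0.3938, 0.3244, 0.1411]
tool_rot: [180.0, -0.0, 90.0]
wrist_force: [-0.1, -1.1, -0.1]
grip_width: 0.355
grasp_force: 15.0
```

```bash
python3 d.py .6265 .047 .14 90 .6265 .047 .038 90
python3 - <<'E'
from h import *
c=cams.get_image('side'); s=c['img'][80:280,120:440]; cv2.imwrite('pics/g1.png',cv2.resize(s,None,fx=2,fy=2)[:,:,::-1])
E
```

```text
t 5.35 p [0.3938 0.3244 0.1411] [ 1.7998e+02 -2.0000e-02  8.9960e+01] w 33.4 F 15.0 [-0.1 -1.1 -0.1] j [-56.  31.  20. 113. -17.  38. -26.]
shift [-0.3466  0.2911  0.0013] turn [ 0.0001 -0.0001 -0.0002]
shift [ 0.     -0.      0.1275] turn [0. 0. 0.]
```

View pics/g1.png

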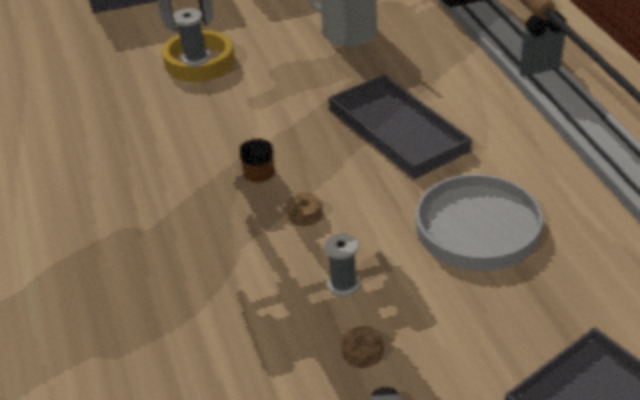

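The spool hangs upright in the fingers at crop (190,30). Next it goes to the tin.

Emit:
step_arm(moves=[[[-0.0347, 0.0291, 0], [0, 0, 0], 1], [[-0.0347, 0.0291, 0], [0, 0, 0], 1], [[-0.0347, 0.0291, 0], [0, 0, 0], 1], [[-0.0347, 0.0291, 0], [0, 0, 0], 1], [[-0.0347, 0.0291, 0], [0, 0, 0], 1], [[-0.0347, 0.0291, 0], [0, 0, 0], 1], [[-0.0347, 0.0291, 0], [0, 0, 0], 1], [[-0.0347, 0.0291, 0], [0, 0, 0], 1], [[-0.0347, 0.0291, 0], [0, 0, 0], 1], [[-0.0347, 0.0291, 0], [0, 0, 0], 1], [[0, 0, 0], [0, 0, 0], 1], [[0, 0, 0.03], [0, 0, 0], 1], [[0, 0, 0.03], [0, 0, 0], 1], [[0, 0, 0.03], [0, 0, 0], 1], [[0, 0, 0.015], [0, 0, 0], 1], [[0, 0, 0.01], [0, 0, 0], 1], [[0, 0, 0.01], [0, 0, 0], 1], [[0, 0, 0], [0, 0, 0], 1]])

```text
time_s: 7.2
eef_pos: [0.6268, 0.047, 0.0412]
tool_rot: [179.9, -0.0, 90.0]
wrist_force: [-1.1, -0.1, 6.3]
grip_width: 0.353
grasp_force: 15.0
```

```bash
python3 d.py .6265 .047 .0375 90
python3 - <<'E'
from h import *
c=cams.get_image('side'); s=c['img'][130:280,270:470]; cv2.imwrite('pics/g2.png',cv2.resize(s,None,fx=3,fy=3)[:,:,::-1])
E
```

```text
t 7.2 p [0.6268 0.047  0.0412] [ 1.7993e+02 -4.0000e-02  8.9980e+01] w 33.2 F 15.0 [-1.1 -0.1  6.3] j [-15.  47.  14.  98. -18.  37.   9.]
shift [-0.0001 -0.0004  0.0046] turn [ 0.0004 -0.0002 -0.0001]
```

View pics/g2.png

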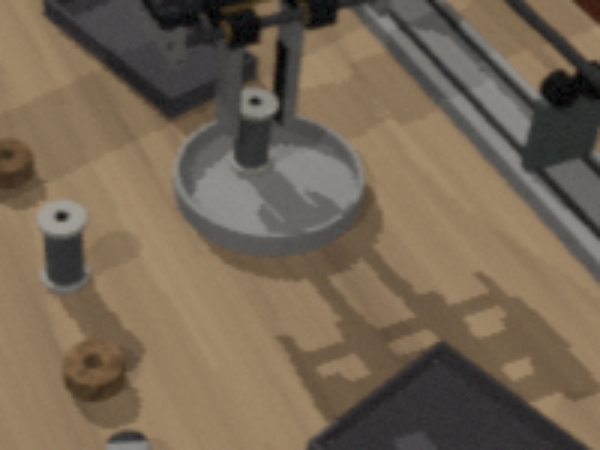

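The spool is upright on the tin floor, and the 6 N upward force confirms contact. I'll release it and fetch the second spool.

Emit:
step_arm(moves=[[[0, 0, 0], [0, 0, 0], -0.3], [[0, 0, 0], [0, 0, 0], -0.3], [[0, 0, 0], [0, 0, 0], -0.3], [[0, 0, 0], [0, 0, 0], -0.3], [[0, 0, -0.025], [0, 0, 0], -0.3], [[0, 0, -0.045], [0, 0, 0], -0.3], [[0, 0, -0.045], [0, 0, 0], -0.3], [[-0.012, -0.035, 0], [0, 0, 0], -0.6], [[-0.012, -0.035, 0], [0, 0, 0], -0.6], [[-0.012, -0.035, 0], [0, 0, 0], -0.6], [[-0.011, -0.035, 0], [0, 0, 0], -0.6], [[-0.011, -0.036, 0], [0, 0, 0], -0.6], [[-0.011, -0.035, 0], [0, 0, 0], -0.6], [[0, 0, 0], [0, 0, 0], -0.6]])

```text
time_s: 8.65
eef_pos: [0.453, -0.0096, 0.1318]
tool_rot: [-179.7, -0.0, 89.8]
wrist_force: [0.3, 0.0, -0.5]
grip_width: 0.798
grasp_force: 0.0
```

```bash
python3 d.py .4575 -.008 .033 90; python3 m.py | grep -e h.0.0[56]
```

```text
t 8.65 p [ 0.453  -0.0096  0.1318] [-1.7973e+02 -1.0000e-02  8.9830e+01] w 75.0 F 0.0 [ 0.3  0.  -0.5] j [-14.  28.  17. 122. -15.  32.  13.]
shift [0.0019 0.0062 0.1235] turn [-0.0015 -0.0001 -0.0009]
scene 2007 h 0.063 top mid 625 48 size 33 34 ang 20 all [ 0.546 -0.052  0.694  0.319]
scene 377 h 0.060 top mid 456 -8 size 31 35 ang 16 all [ 0.439 -0.026  0.472  0.008]
side 949 h 0.062 top mid 626 48 size 33 33 ang 63 all [ 0.556 -0.052  0.697  0.089]
side 362 h 0.059 top mid 457 -9 size 35 30 ang 70 all [ 0.441 -0.027  0.474  0.009]
side 440 h 0.067 top mid 390 -326 size 5 8 ang 84 all [ 0.377 -0.339  0.403 -0.312]
```

Emit:
step_arm(moves=[[[0.002, 0.006, 0], [0, 0, 0], -0.6], [[0, 0, 0], [0, 0, 0], -0.6], [[0, 0, 0.03], [0, 0, 0], -0.6], [[0, 0, 0.03], [0, 0, 0], -0.6], [[0, 0, 0.03], [0, 0, 0], -0.6], [[0, 0, 0.03], [0, 0, 0], -0.6], [[0, 0, 0.003], [0, 0, 0], -0.6], [[0, 0, 0], [0, 0, 0], 1], [[0, 0, 0], [0, 0, 0], 1], [[0, 0, 0], [0, 0, 0], 1], [[0, 0, 0], [0, 0, 0], 1], [[0, 0, 0], [0, 0, 0], 1], [[0, 0, 0], [0, 0, 0], 1], [[0, 0, -0.02], [0, 0, 0], 1], [[0, 0, -0.04], [0, 0, 0], 1], [[0, 0, -0.04], [0, 0, 0], 1], [[0, 0, -0.04], [0, 0, 0], 1], [[0, 0, 0], [0, 0, 0], 1]])

```text
time_s: 10.55
eef_pos: [0.465, -0.0069, 0.1488]
tool_rot: [179.6, -0.0, 90.0]
wrist_force: [0.5, 0.4, -0.9]
grip_width: 0.35
grasp_force: 15.0
```

```bash
python3 d.py .6265 -.01 .14 90 .6265 -.01 .041 90
```

```text
t 10.55 p [ 0.465  -0.0069  0.1488] [ 1.7958e+02 -3.0000e-02  8.9960e+01] w 32.9 F 15.0 [ 0.5  0.4 -0.9] j [-16.  27.  18. 120. -15.  35.  13.]
shift [-0.0037  0.2018  0.0125] turn [ 0.0024 -0.0001 -0.0002]
shift [ 0.     -0.      0.1238] turn [0. 0. 0.]
```

Emit:
step_arm(moves=[[[-0.004, 0.029, 0], [0, 0, 0], 1], [[0, 0.029, 0], [0, 0, 0], 1], [[0, 0.029, 0], [0, 0, 0], 1], [[0, 0.029, 0], [0, 0, 0], 1], [[0, 0.029, 0], [0, 0, 0], 1], [[0, 0.029, 0], [0, 0, 0], 1], [[0, 0.029, 0], [0, 0, 0], 1], [[0, 0, 0], [0, 0, 0], 1], [[0, 0, 0.04], [0, 0, 0], 1], [[0, 0, 0.04], [0, 0, 0], 1], [[0, 0, 0.03], [0, 0, 0], 1], [[0, 0, 0.015], [0, 0, 0], 1], [[0, 0, 0.005], [0, 0, 0], 1], [[0, 0, 0], [0, 0, 0], 1], [[0, 0, 0], [0, 0, 0], 1]])

```text
time_s: 12.05
eef_pos: [0.6255, -0.0102, 0.0426]
tool_rot: [179.9, 0.0, 90.0]
wrist_force: [0.1, 0.4, 0.3]
grip_width: 0.352
grasp_force: 15.0
```

```bash
python3 d.py .6265 -.01 .04 90;python3 - <<'E'
from h import *
c=cams.get_image('side'); s=c['img'][130:280,270:470]; cv2.imwrite('pics/g3.png',cv2.resize(s,None,fx=3,fy=3)[:,:,::-1])
E
```

```text
t 12.05 p [ 0.6255 -0.0102  0.0426] [179.89   0.    89.96] w 33.1 F 15.0 [0.1 0.4 0.3] j [-11.  47.  15.  99. -18.  37.  14.]
shift [0.0003 0.0012 0.0032] turn [ 0.0006  0.     -0.0002]
```

View pics/g3.png

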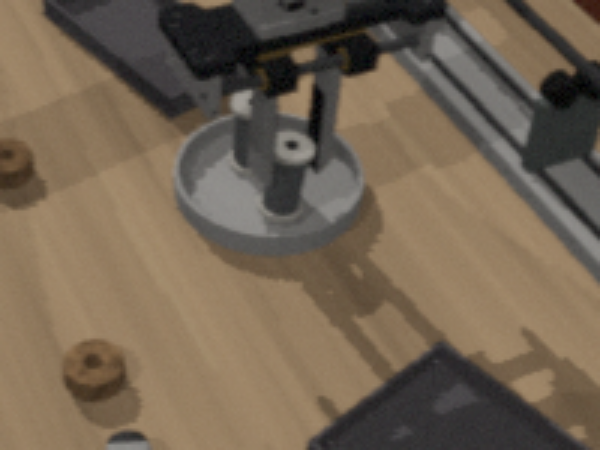

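Both spools stand upright in the tin, with the second still held just above the floor at crop (290,180). I'll lower it slightly, release it and go to the left cork.

Emit:
step_arm(moves=[[[0, 0, 0.003], [0, 0, 0], 1], [[0, 0, 0.001], [0, 0, 0], 1], [[0, 0, 0], [0, 0, 0], -0.3], [[0, 0, 0], [0, 0, 0], -0.3], [[0, 0, 0], [0, 0, 0], -0.3], [[0, 0, 0], [0, 0, 0], -0.3], [[0, 0, -0.025], [0, 0, 0], -0.3], [[0, 0, -0.045], [0, 0, 0], -0.3], [[0, 0, -0.045], [0, 0, 0], -0.3], [[0, 0, 0], [0, 0, 0], -0.3], [[0.022, -0.0305, 0], [0, 0, 0], -0.6], [[0.022, -0.0305, 0], [0, 0, 0], -0.6], [[0.022, -0.0305, 0], [0, 0, 0], -0.6], [[0.022, -0.0305, 0], [0, 0, 0], -0.6], [[0.022, -0.0305, 0], [0, 0, 0], -0.6], [[0.021, -0.0305, 0], [0, 0, 0], -0.6], [[0.021, -0.0305, 0], [0, 0, 0], -0.6], [[0, 0, 0], [0, 0, 0], -0.6], [[0, 0, 0], [0, 0, 0], -0.6], [[0, 0, 0], [0, 0, 0], -0.6]])

```text
time_s: 14.1
eef_pos: [0.4551, 0.111, 0.1303]
tool_rot: [179.9, 0.0, 89.9]
wrist_force: [-0.2, -0.9, 0.2]
grip_width: 0.804
grasp_force: 0.0
```

```bash
python3 d.py .4545 .112 .005 90; python3 m.py
```

```text
t 14.1 p [0.4551 0.111  0.1303] [1.7993e+02 2.0000e-02 8.9920e+01] w 75.6 F 0.0 [-0.2 -0.9  0.2] j [-30.  29.  19. 120. -17.  33.   0.]
shift [ 0.0013 -0.0009  0.1566] turn [ 0.0004  0.0001 -0.0005]
scene 266 h 0.038 top mid 428 206 size 39 38 ang 81 all [0.408 0.185 0.447 0.226]
scene 2483 h 0.064 top mid 622 18 size 97 35 ang 85 all [ 0.546 -0.052  0.695  0.319]
scene 192 h 0.021 top mid 453 112 size 38 38 ang 12 all [0.435 0.092 0.473 0.131]
scene 276 h 0.020 top mid 442 -101 size 39 39 ang 68 all [ 0.421 -0.121  0.462 -0.081]
scene 885 h 0.030 top mid 423 -214 size 99 28 ang 71 all [ 0.394 -0.264  0.451 -0.166]
scene 514 h 0.070 top mid 390 -326 size 8 5 ang 40 all [ 0.38  -0.338  0.404 -0.311]
scene 1726 h 0.022 top mid 616 -250 size 126 127 ang 18 all [ 0.538 -0.329  0.695 -0.172]
side 611 h 0.021 top mid 614 220 size 93 182 ang 15 all [0.556 0.121 0.682 0.321]
side 281 h 0.037 top mid 429 205 size 40 38 ang 18 all [0.409 0.184 0.449 0.227]
side 1293 h 0.062 top mid 623 19 size 93 33 ang 83 all [ 0.556 -0.052  0.696  0.09 ]
side 210 h 0.019 top mid 456 111 size 39 38 ang 79 all [0.435 0.091 0.474 0.133]
side 301 h 0.019 top mid 444 -102 size 40 38 ang 47 all [ 0.423 -0.122  0.464 -0.081]
side 1128 h 0.021 top mid 617 -251 size 128 126 ang 19 all [ 0.539 -0.329  0.696 -0.172]
side 829 h 0.028 top mid 424 -214 size 102 27 ang 71 all [ 0.396 -0.266  0.452 -0.164]
side 437 h 0.068 top mid 390 -327 size 5 8 ang 83 all [ 0.377 -0.339  0.404 -0.312]
```

Both spools measure 62 mm high in the tin, which matches standing on its floor. Next I pick up the left cork.

Emit:
step_arm(moves=[[[0.001, -0.001, 0.04], [0, 0, 0], -0.6], [[0, 0, 0.04], [0, 0, 0], -0.6], [[0, 0, 0.04], [0, 0, 0], -0.6], [[0, 0, 0.02], [0, 0, 0], -0.6], [[0, 0, 0.01], [0, 0, 0], -0.6], [[0, 0, 0.006], [0, 0, 0], -0.6], [[0, 0, 0], [0, 0, 0], -0.6], [[0, 0, 0], [0, 0, 0], 1], [[0, 0, 0], [0, 0, 0], 1], [[0, 0, 0], [0, 0, 0], 1], [[0, 0, 0], [0, 0, 0], 1], [[0, 0, 0], [0, 0, 0], 1], [[0, 0, -0.01], [0, 0, 0], 1], [[0, 0, -0.04], [0, 0, 0], 1], [[0, 0, -0.04], [0, 0, 0], 1], [[0, 0, -0.03], [0, 0, 0], 1], [[0, 0, 0], [0, 0, 0], 1]])

```text
time_s: 15.9
eef_pos: [0.4552, 0.1129, 0.1045]
tool_rot: [179.7, -0.1, 90.0]
wrist_force: [0.8, -0.4, -0.1]
grip_width: 0.417
grasp_force: 15.0
```

```bash
python3 d.py .608 -.224 .1 90  .608 -.224 .1 108 .608 -.224 .01 108
```

```text
t 15.9 p [0.4552 0.1129 0.1045] [ 1.7967e+02 -1.0000e-01  8.9970e+01] w 39.2 F 15.0 [ 0.8 -0.4 -0.1] j [-30.  32.  18. 121. -20.  29.   3.]
shift [-0.4211  0.1911  0.0059] turn [ 0.0018 -0.0006 -0.0001]
shift [0. 0. 0.] turn [ 0.   0.  -0.1]
shift [ 0.     -0.      0.1125] turn [0. 0. 0.]
```

Emit:
step_arm(moves=[[[-0.042, 0.019, 0], [0, 0, 0], 1], [[-0.042, 0.019, 0], [0, 0, 0], 1], [[-0.042, 0.019, 0], [0, 0, 0], 1], [[-0.042, 0.019, 0], [0, 0, 0], 1], [[-0.042, 0.019, 0], [0, 0, 0], 1], [[-0.042, 0.019, 0], [0, 0, 0], 1], [[-0.042, 0.019, 0], [0, 0, 0], 1], [[-0.042, 0.019, 0], [0, 0, 0], 1], [[-0.042, 0.019, 0], [0, 0, 0], 1], [[-0.042, 0.019, 0], [0, 0, 0], 1], [[0, 0, 0], [0, 0, -0.0333], 1], [[0, 0, 0], [0, 0, -0.0333], 1], [[0, 0, 0], [0, 0, -0.0333], 1], [[0, 0, 0], [0, 0, 0], 1], [[0, 0, 0.04], [0, 0, 0], 1], [[0, 0, 0.04], [0, 0, 0], 1], [[0, 0, 0.025], [0, 0, 0], 1], [[0, 0, 0.01], [0, 0, 0], 1], [[0, 0, 0], [0, 0, 0], 1], [[0, 0, 0], [0, 0, 0], 1]])

```text
time_s: 17.9
eef_pos: [0.6052, -0.2237, 0.0095]
tool_rot: [180.0, 0.0, 107.9]
wrist_force: [-0.6, 0.3, -0.3]
grip_width: 0.42
grasp_force: 15.0
```

```bash
python3 d.py .608 -.224 .01 108;python3 - <<'E'
from h import *
c=cams.get_image('side'); s=c['img'][220:350,340:520]; cv2.imwrite('pics/g4.png',cv2.resize(s,None,fx=3,fy=3)[:,:,::-1])
E
```

```text
t 17.9 p [ 0.6052 -0.2237  0.0095] [1.7999e+02 1.0000e-02 1.0788e+02] w 39.5 F 15.0 [-0.6  0.3 -0.3] j [ 13.  50.   9.  96. -12.  35.  46.]
shift [-0.0014  0.0032 -0.0006] turn [ 0.      0.0001 -0.0007]
```

View pics/g4.png

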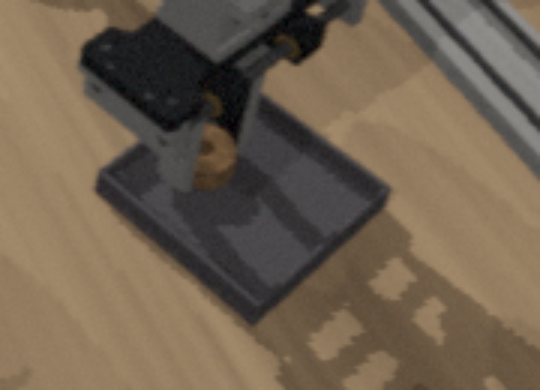

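The cork at crop (212,158) may be tilted. I'll check this with the depth data before releasing.

Run:
```python
from h import *
for n in ['side','scene','wrist']:
    c=cams.get_image(n); W=cloud(c); im=c['img'].astype(int)
    m=(im[...,0]>im[...,2]*1.5)&(abs(W[...,0]-.606)<.03)&(abs(W[...,1]+.224)<.03)&(W[...,2]<.08)
    q=W[m]; print(n,m.sum()); 
    if m.sum()>20:
        print(np.percentile(q,[2,50,98],axis=0).round(4))
        T=q[q[:,2]>.012]; A=np.c_[T[:,:2]-T[:,:2].mean(0),np.ones(len(T))]; print(np.linalg.lstsq(A,T[:,2],rcond=None)[0])
c=cams.get_image('wrist'); save(c,'w4')
```

```text
side 239
[[ 0.5926 -0.2432  0.0089]
 [ 0.6102 -0.2336  0.0234]
 [ 0.626  -0.2106  0.0267]]
[0.04522189 0.05038289 0.02259554]
scene 477
[[ 0.5837 -0.2425  0.0098]
 [ 0.6064 -0.229   0.0253]
 [ 0.6233 -0.2073  0.0495]]
[-0.22719428  0.12614219  0.02451357]
wrist 3436
[[ 5.841e-01 -2.416e-01  6.000e-04]
 [ 6.029e-01 -2.216e-01  2.480e-02]
 [ 6.217e-01 -1.970e-01  2.620e-02]]
[ 0.02412375 -0.06873068  0.02386076]
```

View pics/w4.png

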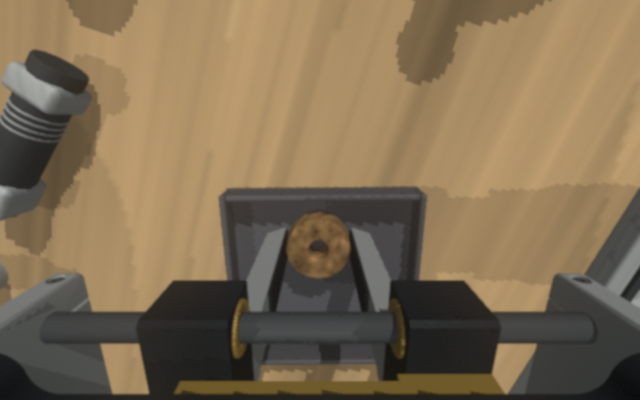

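The wrist view shows the cork level at (318,245), and depth puts its top at 25 mm, so it is about 3 mm above the floor. I'll lower and release it.

Emit:
step_arm(moves=[[[0, 0, 0.003], [0, 0, 0], 1], [[0, 0, 0], [0, 0, 0], 1], [[0, 0, 0], [0, 0, 0], -0.3], [[0, 0, 0], [0, 0, 0], -0.3], [[0, 0, 0], [0, 0, 0], -0.3], [[0, 0, -0.02], [0, 0, 0], -0.3], [[0, 0, -0.05], [0, 0, 0], -0.3], [[0, 0, -0.05], [0, 0, 0], -0.3], [[0, 0, 0], [0, 0, 0.0333], -0.6], [[0, 0, 0], [0, 0, 0.0333], -0.6], [[0, 0, 0], [0, 0, 0.0333], -0.6], [[0.0255, -0.034, 0], [0, 0, 0], -0.6], [[0.0255, -0.034, 0], [0, 0, 0], -0.6], [[0.0255, -0.034, 0], [0, 0, 0], -0.6], [[0.0255, -0.034, 0], [0, 0, 0], -0.6], [[0.0255, -0.034, 0], [0, 0, 0], -0.6], [[0.0255, -0.034, 0], [0, 0, 0], -0.6], [[0, 0, 0], [0, 0, 0], -0.6], [[0, 0, 0], [0, 0, 0], -0.6]])

```text
time_s: 20.05
eef_pos: [0.4428, -0.1011, 0.1042]
tool_rot: [179.9, 0.0, 90.0]
wrist_force: [0.3, -0.0, -0.3]
grip_width: 0.801
grasp_force: 0.0
```

```bash
python3 d.py .443 -.1015 .006 90
python3 - <<'E'
from h import *
for n in ['side','scene']:
    c=cams.get_image(n); W=cloud(c); im=c['img'].astype(int)
    m=(im[...,0]>im[...,2]*1.5)&(abs(W[...,0]-.617)<.06)&(abs(W[...,1]+.25)<.06)&(W[...,2]<.08)
    print(np.percentile(W[m],[2,50,98],axis=0).round(4))
E
```

```text
t 20.05 p [ 0.4428 -0.1011  0.1042] [1.7986e+02 1.0000e-02 9.0010e+01] w 75.3 F 0.0 [ 0.3 -0.  -0.3] j [ -1.  31.  15. 123. -17.  28.  27.]
shift [-5.000e-04 -1.000e-04  1.227e-01] turn [0.0008 0.     0.    ]
[[ 0.5582 -0.3091 -0.0024]
 [ 0.6019 -0.2338  0.0176]
 [ 0.6733 -0.2055  0.0234]]
[[ 5.881e-01 -3.093e-01 -1.000e-04]
 [ 6.119e-01 -2.311e-01  2.080e-02]
 [ 6.746e-01 -2.048e-01  2.430e-02]]
```

Emit:
step_arm(moves=[[[0, 0, 0.04], [0, 0, 0], -0.6], [[0, 0, 0.04], [0, 0, 0], -0.6], [[0, 0, 0.025], [0, 0, 0], -0.6], [[0, 0, 0.012], [0, 0, 0], -0.6], [[0, 0, 0.005], [0, 0, 0], -0.6], [[0, 0, 0], [0, 0, 0], -0.6], [[0, 0, 0], [0, 0, 0], 1], [[0, 0, 0], [0, 0, 0], 1], [[0, 0, 0], [0, 0, 0], 1], [[0, 0, 0], [0, 0, 0], 1], [[0, 0, 0], [0, 0, 0], 1], [[0, 0, -0.01], [0, 0, 0], 1], [[0, 0, -0.04], [0, 0, 0], 1], [[0, 0, -0.04], [0, 0, 0], 1], [[0, 0, -0.03], [0, 0, 0], 1], [[0, 0, 0], [0, 0, 0], 1], [[0, 0, 0], [0, 0, 0], 1]])

```text
time_s: 21.85
eef_pos: [0.4421, -0.1009, 0.1019]
tool_rot: [179.9, -0.0, 90.0]
wrist_force: [0.6, -0.8, -1.1]
grip_width: 0.426
grasp_force: 15.0
```

```bash
python3 d.py .625 -.278 .1 90  .625 -.278 .1 108 .625 -.278 .008 108
```

```text
t 21.85 p [ 0.4421 -0.1009  0.1019] [ 1.7993e+02 -1.0000e-02  9.0000e+01] w 40.0 F 15.0 [ 0.6 -0.8 -1.1] j [ -5.  32.  20. 124. -22.  28.  33.]
shift [-0.2214  0.2286  0.0026] turn [ 0.0004 -0.     -0.    ]
shift [0. 0. 0.] turn [ 0.   0.  -0.1]
shift [ 0.    -0.     0.115] turn [0. 0. 0.]
```

Emit:
step_arm(moves=[[[-0.0316, 0.033, 0], [0, 0, 0], 1], [[-0.0316, 0.033, 0], [0, 0, 0], 1], [[-0.0316, 0.033, 0], [0, 0, 0], 1], [[-0.0316, 0.033, 0], [0, 0, 0], 1], [[-0.0316, 0.033, 0], [0, 0, 0], 1], [[-0.0316, 0.033, 0], [0, 0, 0], 1], [[-0.0316, 0.033, 0], [0, 0, 0], 1], [[0, 0, 0], [0, 0, -0.0333], 1], [[0, 0, 0], [0, 0, -0.0333], 1], [[0, 0, 0], [0, 0, -0.0333], 1], [[0, 0, 0], [0, 0, 0], 1], [[0, 0, 0.04], [0, 0, 0], 1], [[0, 0, 0.04], [0, 0, 0], 1], [[0, 0, 0.02], [0, 0, 0], 1], [[0, 0, 0.01], [0, 0, 0], 1], [[0, 0, 0.004], [0, 0, 0], 1], [[0, 0, 0], [0, 0, 0], 1], [[0, 0, 0], [0, 0, 0], 1]])

```text
time_s: 23.65
eef_pos: [0.6277, -0.2788, 0.0114]
tool_rot: [179.9, 0.1, 107.9]
wrist_force: [0.9, 0.0, 1.0]
grip_width: 0.421
grasp_force: 15.0
```

```bash
python3 d.py .625 -.278 .008 108;python3 - <<'E'
from h import *
for n in ['side','wrist']:
    c=cams.get_image(n); W=cloud(c); im=c['img'].astype(int)
    m=(im[...,0]>im[...,2]*1.5)&(abs(W[...,0]-.625)<.02)&(abs(W[...,1]+.278)<.02)&(W[...,2]<.08)
    if m.sum():print(np.percentile(W[m],[2,50,98],axis=0).round(4))
E
```

```text
t 23.65 p [ 0.6277 -0.2788  0.0114] [1.7990e+02 1.0000e-01 1.0793e+02] w 39.6 F 15.0 [0.9 0.  1. ] j [ 14.  53.  14.  88. -17.  41.  53.]
shift [ 0.002  -0.0029  0.0043] turn [ 0.0006  0.0005 -0.0004]
[[ 0.6152 -0.2978  0.0088]
 [ 0.6322 -0.29    0.0223]
 [ 0.6437 -0.2706  0.0245]]
[[ 0.6078 -0.2962  0.0101]
 [ 0.6253 -0.2773  0.0232]
 [ 0.6432 -0.2604  0.0246]]
```

Emit:
step_arm(moves=[[[0, 0, 0.003], [0, 0, 0], 1], [[0, 0, 0], [0, 0, 0], 1], [[0, 0, 0], [0, 0, 0], -0.3], [[0, 0, 0], [0, 0, 0], -0.3], [[0, 0, 0], [0, 0, 0], -0.3], [[0, 0, -0.02], [0, 0, 0], -0.3], [[0, 0, -0.05], [0, 0, 0], -0.3], [[0, 0, -0.05], [0, 0, 0], -0.3], [[0, 0, 0], [0, 0, 0.041], -0.6], [[0, 0, 0], [0, 0, 0.041], -0.6], [[0, 0, 0], [0, 0, 0.041], -0.6], [[0, 0, 0], [0, 0, 0.041], -0.6], [[0, 0, 0], [0, 0, 0.041], -0.6], [[-0.001, -0.045, 0], [0, 0, 0], -0.6], [[-0.001, -0.045, 0], [0, 0, 0], -0.6], [[-0.001, -0.045, 0], [0, 0, 0], -0.6], [[-0.001, -0.044, 0], [0, 0, 0], -0.6], [[-0.001, -0.044, 0], [0, 0, 0], -0.6], [[-0.001, -0.044, 0], [0, 0, 0], -0.6], [[0, 0, 0], [0, 0, 0], -0.6]])

```text
time_s: 25.75
eef_pos: [0.418, -0.2114, 0.1047]
tool_rot: [-179.7, -0.1, 70.9]
wrist_force: [0.2, -0.1, -0.2]
grip_width: 0.799
grasp_force: 0.0
```

```bash
python3 d.py .424 -.2138 .005 71
python3 - <<'E'
from h import *
c=cams.get_image('wrist'); save(c,'w5'); W=cloud(c)
m=(W[...,2]>.008)&(W[...,2]<.035)&(abs(W[...,0]-.424)<.06)&(abs(W[...,1]+.214)<.06)
q=W[m]; print(cv2.minAreaRect((q[:,:2]*1000).astype(np.float32)),np.percentile(q[:,2],97))
c=cams.get_image('side'); W=cloud(c); im=c['img'].astype(int)
m=(im[...,0]>im[...,2]*1.5)&(abs(W[...,0]-.617)<.05)&(abs(W[...,1]+.25)<.05)&(W[...,2]<.08)&(W[...,2]>.015)
print(np.percentile(W[m],[2,50,98],axis=0).round(4))
E
```

```text
t 25.75 p [ 0.418  -0.2114  0.1047] [-1.7973e+02 -1.3000e-01  7.0920e+01] w 75.1 F 0.0 [ 0.2 -0.1 -0.2] j [  7.  33.  24. 121. -26.  31.  31.]
shift [-0.0007  0.0087  0.1245] turn [-0.0015 -0.0007 -0.0004]
((422.9131774902344, -214.88137817382812), (100.08255004882812, 27.819183349609375), 71.1421890258789) 0.028525814557122803
[[ 0.5868 -0.2969  0.0157]
 [ 0.615  -0.2641  0.0209]
 [ 0.6428 -0.2079  0.0233]]
```

View pics/w5.png

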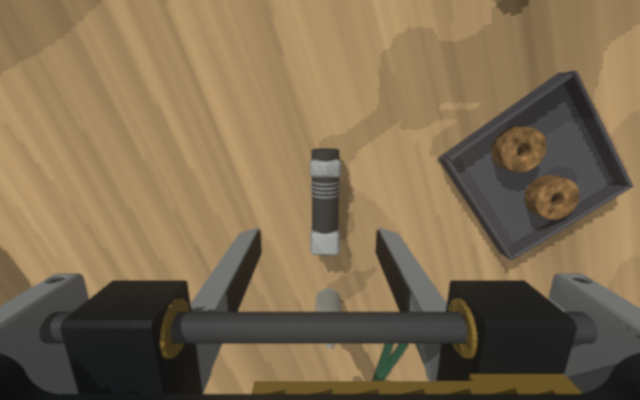

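The wrist view shows the reel seat at (325,200) in line with the tool, and both corks flat in the square tray at (520,148) and (553,197). I'll grip the reel seat.

Emit:
step_arm(moves=[[[-0.001, 0.004, 0], [0, 0, 0], -0.6], [[0, 0, 0.04], [0, 0, 0], -0.6], [[0, 0, 0.04], [0, 0, 0], -0.6], [[0, 0, 0.025], [0, 0, 0], -0.6], [[0, 0, 0.013], [0, 0, 0], -0.6], [[0, 0, 0.005], [0, 0, 0], -0.6], [[0, 0, 0], [0, 0, 0], -0.6], [[0, 0, 0], [0, 0, 0], 1], [[0, 0, 0], [0, 0, 0], 1], [[0, 0, 0], [0, 0, 0], 1], [[0, 0, 0], [0, 0, 0], 1], [[0, 0, 0], [0, 0, 0], 1], [[0, 0, 0], [0, 0, 0], 1], [[0, 0, -0.01], [0, 0, 0], 1], [[0, 0, -0.04], [0, 0, 0], 1], [[0, 0, -0.05], [0, 0, 0], 1], [[0, 0, -0.05], [0, 0, 0], 1], [[0, 0, 0], [0, 0, 0], 1], [[0, 0, 0], [0, 0, 0], 1]], newtons=25)

```text
time_s: 27.75
eef_pos: [0.4263, -0.215, 0.1263]
tool_rot: [179.9, -0.0, 71.1]
wrist_force: [0.9, -0.0, -1.6]
grip_width: 0.267
grasp_force: 25.0
```

```bash
python3 d.py .613 .2205 .13 71 .613 .2205 .13 105 .613 .2205 .009 105
python3 - <<'E'
from h import *
c=cams.get_image('wrist'); W=cloud(c)
p=ctrl.get_obs()['eef_pos']; m=(W[...,2]>p[2]-.02)&(W[...,2]<p[2]+.04)&(np.hypot(W[...,0]-p[0],W[...,1]-p[1])<.07)
cv2.imwrite('pics/w6.png',c['img'][100:350,150:500,::-1])
E
```

```text
t 27.75 p [ 0.4263 -0.215   0.1263] [ 1.7989e+02 -2.0000e-02  7.1090e+01] w 25.1 F 25.0 [ 0.9 -0.  -1.6] j [  5.  32.  27. 119. -25.  35.  30.]
shift [ 0.5907  0.0443 -0.0043] turn [ 0.0006 -0.0001  0.0005]
shift [0. 0. 0.] turn [ 0.      0.     -0.1889]
shift [ 0.     -0.      0.1512] turn [0. 0. 0.]
```

View pics/w6.png

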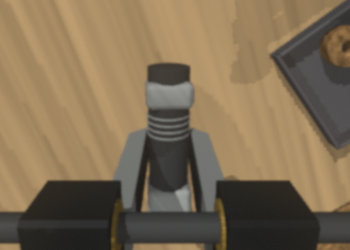

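The reel seat is held straight and level at crop (168,130). I'll carry it over to the long tray.

Emit:
step_arm(moves=[[[0.049, 0.0037, 0], [0, 0, 0], 1], [[0.049, 0.0037, 0], [0, 0, 0], 1], [[0.049, 0.0037, 0], [0, 0, 0], 1], [[0.049, 0.0037, 0], [0, 0, 0], 1], [[0.049, 0.0037, 0], [0, 0, 0], 1], [[0.049, 0.0037, 0], [0, 0, 0], 1], [[0.049, 0.0037, 0], [0, 0, 0], 1], [[0.049, 0.0037, 0], [0, 0, 0], 1], [[0.049, 0.0037, 0], [0, 0, 0], 1], [[0.049, 0.0037, 0], [0, 0, 0], 1], [[0.049, 0.0037, 0], [0, 0, 0], 1], [[0.049, 0.0037, 0], [0, 0, 0], 1], [[0, 0, 0], [0, 0, -0.038], 1], [[0, 0, 0], [0, 0, -0.038], 1], [[0, 0, 0], [0, 0, -0.038], 1], [[0, 0, 0], [0, 0, -0.038], 1], [[0, 0, 0], [0, 0, -0.038], 1], [[0, 0, 0], [0, 0, 0], 1], [[0, 0, 0], [0, 0, 0], 1]])

```text
time_s: 29.7
eef_pos: [0.6113, 0.2177, 0.1239]
tool_rot: [-179.8, -0.0, 105.1]
wrist_force: [-0.6, -0.8, -0.8]
grip_width: 0.267
grasp_force: 25.0
```

```bash
python3 d.py .613 .2205 .13 105 .613 .2205 .009 105
python3 - <<'E'
from h import *
c=cams.get_image('wrist'); save(c,'w7')
E
```

```text
t 29.7 p [0.6113 0.2177 0.1239] [-1.7985e+02 -1.0000e-02  1.0506e+02] w 25.1 F 25.0 [-0.6 -0.8 -0.8] j [-35.  43.  22.  92. -20.  49.  10.]
shift [ 0.0029  0.003  -0.0076] turn [-0.0009 -0.0001  0.0003]
shift [ 0.     -0.      0.1512] turn [0. 0. 0.]
```

View pics/w7.png

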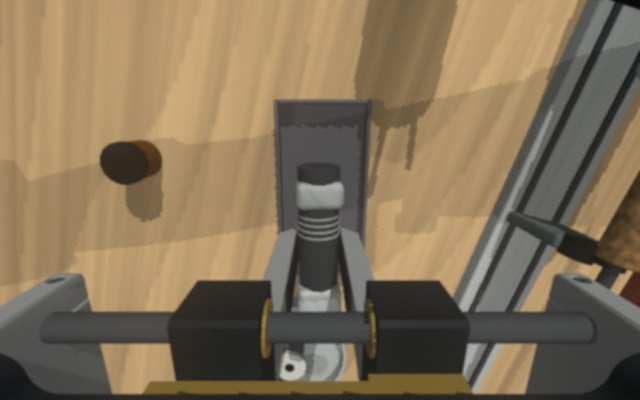

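The reel seat lines up with the long tray, and I'll lower it.

Emit:
step_arm(moves=[[[0.002, 0.002, 0.04], [0, 0, 0], 1], [[0, 0, 0.04], [0, 0, 0], 1], [[0, 0, 0.03], [0, 0, 0], 1], [[0, 0, 0.02], [0, 0, 0], 1], [[0, 0, 0.008], [0, 0, 0], 1], [[0, 0, 0.003], [0, 0, 0], 1], [[0, 0, 0], [0, 0, 0], 1], [[0, 0, 0], [0, 0, 0], 1]])

```text
time_s: 30.55
eef_pos: [0.6143, 0.2203, 0.0136]
tool_rot: [179.9, -0.0, 105.2]
wrist_force: [0.6, -0.1, -1.2]
grip_width: 0.271
grasp_force: 25.0
```

```bash
python3 d.py .613 .2205 .0103 105
python3 - <<'E'
from h import *
for n in ['side','scene']:
    c=cams.get_image(n); W=cloud(c)
    if n=='side': cv2.imwrite('pics/g8.png',cv2.resize(c['img'][80:220,250:420],None,fx=3,fy=3)[:,:,::-1])
E
```

```text
t 30.55 p [0.6143 0.2203 0.0136] [179.88  -0.   105.22] w 25.5 F 25.0 [ 0.6 -0.1 -1.2] j [-33.  51.  18.  95. -23.  38.  13.]
shift [ 0.0006 -0.0015  0.0041] turn [ 0.0007 -0.      0.0012]
```

View pics/g8.png

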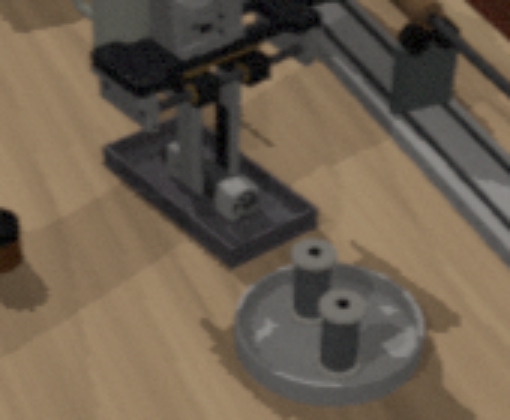

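The reel seat hovers about 3 mm above the tray floor at crop (235,195). I'll lower it, open the gripper slightly so it stays within the tray walls, then lift clear.

Emit:
step_arm(moves=[[[0, 0, 0.003], [0, 0, 0], 1], [[0, 0, 0.001], [0, 0, 0], 1], [[0, 0, 0], [0, 0, 0], 1], [[0, 0, 0], [0, 0, 0], 0.05], [[0, 0, 0], [0, 0, 0], 0.05], [[0, 0, 0], [0, 0, 0], 0.05], [[0, 0, 0], [0, 0, 0], 0.05], [[0, 0, -0.02], [0, 0, 0], 0.05], [[0, 0, -0.04], [0, 0, 0], 0.05], [[0, 0, -0.05], [0, 0, 0], 0.05], [[0, 0, -0.05], [0, 0, 0], 0.05], [[0, 0, -0.05], [0, 0, 0], 0.05], [[0, 0, 0], [0, 0, 0], 0.05], [[0, 0, 0], [0, 0, 0], 0.05]])

```text
time_s: 32.05
eef_pos: [0.6138, 0.2203, 0.1793]
tool_rot: [179.8, -0.0, 105.3]
wrist_force: [0.6, -0.2, -1.1]
grip_width: 0.476
grasp_force: 0.0
```

```bash
python3 d.py; python3 m.py
python3 - <<'E'
from h import *
for n in ['scene','side']:
    c=cams.get_image(n); W=cloud(c); x,y,z=W[...,0],W[...,1],W[...,2]
    if n=='side': save(c,'end')
    a=np.radians(15); u=(x-.613)*np.cos(a)+(y-.2205)*np.sin(a); v=-(x-.613)*np.sin(a)+(y-.2205)*np.cos(a)
    m=(abs(u)<.036)&(abs(v)<.08)&(z>.01)&(z<.06); q=np.c_[u,v,z][m]; print('reel in tray',np.percentile(q,[2,50,98],axis=0).round(3))
E
```

```text
t 32.05 p [0.6138 0.2203 0.1793] [ 1.7984e+02 -3.0000e-02  1.0525e+02] w 44.7 F 0.0 [ 0.6 -0.2 -1.1] j [-36.  40.  24.  89. -18.  55.   9.]
scene 263 h 0.039 top mid 427 206 size 37 38 ang 82 all [0.408 0.186 0.447 0.226]
scene 2859 h 0.063 top mid 621 19 size 95 34 ang 85 all [ 0.547 -0.052  0.695  0.32 ]
scene 514 h 0.069 top mid 390 -324 size 7 5 ang 71 all [ 0.38  -0.338  0.403 -0.311]
scene 2802 h 0.024 top mid 616 -250 size 125 126 ang 19 all [ 0.538 -0.329  0.695 -0.172]
side 660 h 0.021 top mid 614 220 size 93 184 ang 15 all [0.549 0.121 0.681 0.32 ]
side 415 h 0.032 top mid 612 219 size 29 100 ang 16 all [0.589 0.167 0.639 0.269]
side 284 h 0.037 top mid 428 204 size 38 39 ang 42 all [0.409 0.183 0.448 0.228]
side 1300 h 0.062 top mid 623 18 size 95 33 ang 83 all [ 0.557 -0.052  0.697  0.089]
side 1129 h 0.021 top mid 617 -250 size 128 126 ang 18 all [ 0.539 -0.329  0.695 -0.172]
side 378 h 0.023 top mid 605 -224 size 38 38 ang 33 all [ 0.585 -0.244  0.625 -0.205]
side 412 h 0.023 top mid 627 -279 size 40 38 ang 80 all [ 0.607 -0.299  0.648 -0.26 ]
side 442 h 0.068 top mid 390 -327 size 4 8 ang 74 all [ 0.377 -0.339  0.403 -0.312]Traceback (most recent call last):
  File "<stdin>", line 6, in <module>
IndexError: boolean index did not match indexed array along axis 1; size of axis is 1920 but size of corresponding boolean axis is 640
```

Every piece is in place: reel seat top at 32 mm, corks at 22–23 mm, spools at 62 mm. That matches each one resting on its floor, and the bottle and jar haven't moved.

```bash
python3 -c "
from workcell import ctrl
print(ctrl.close_job())"
```

```text
the job is handed in; nothing more can be done
None
```

The job is handed in: both corks, both spools and the reel seat measured as resting on the floors of their trays or tin, the bottle and jar had not moved, and the arm was clear after about 32 s (the hand-in returned no verdict).

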